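# Snap the terminal cover home inside the instrument enclosure

### The arm

A 6-joint arm with a two-finger parallel gripper is mounted at the origin on a cart in front of the work surface, level with it; the furniture and walls round the work are solid. World frame = base frame: x ahead of the robot, y to its left, z up, the work surface at z = 0. Lengths are in m, angles in rad, forces in N, time in s.
With the tool pointing down it reaches from about 0.375 to 0.975 m from the base axis. Payload 3.8 kg.
Tool frame: the origin (TCP) lies midway between the tips of the shut fingers; the grasp point (between the pads) lies 19 mm behind it; z points along the fingers, y is the line along which they close (so a half turn about z gives the same grasp; the last joint's range is limited). The gripper opens to 85 mm and grips with 20 to 120 N. Pads are 22 mm wide; open, the fingers measure 114 mm over their backs; the gripper's body (76 mm by 85 mm) begins 54 mm behind the grasp point. The pads swing forward as they close: fully open they stand 13 mm farther back than shut.
Start: joints at [-1.148, 0.264, 1.604, -0, 1.274, -0.037], TCP at [0.3, -0.605, 0.231] pointing down, gripper open.
Joint ranges: [-2.63, 2.63], [-0.94, 2.18], [0.31, 2.57], [-1.31, 4.45], [0, 2.66], [-2.55, 2.55]. Speed limits (rad/s): [2.57, 2.57, 3.14, 3.14, 3.14, 3.14].

### API

Orientations are given as a rotation vector (axis times angle).
In Python, from workcell import status, read_camera, workorder, masks_of gives the robot as it stands.
- The arm moves only by the tool drive_tool, never from a script. Its argument "rows" is a list of rows, each a list of 7 numbers: the turn, a rotation vector about the tool's x, y, z in degrees, then the shift along the tool's x, y, z in m, then the opening, from 0 (shut) to 1 (fully open). In form: [[ax, ay, az, tx, ty, tz, claw], ...]. A call has 1 to 8 rows; each row shifts and turns the commanded pose from where the row before left it, along the tool's axes as they then stand; what a row does not reach is not made up. A row lasts 1/12 s, in which the tool goes at most 41.7 mm and 7.16 degrees, less where a joint would pass 70% of its speed; a pose out of reach is approached as far as the arm can. A call is refused whole if a number of a shift passes 0.0417 or a number of a turn 7.16, either way. A call with a gripper value outside its range is refused whole. The fingers move at their own pace and stop on an object; "force" is the grip in N (left out, the last holds). Time passes only in rows, so rows that do not move let the fingers close. It gives the time, the measured TCP pose, the force, the opening and the grip force at its end, in the units of the state.
- status.read_state(): the state, without advancing time (a new reading comes with each control period).
- read_camera(name): name is "scene" or "top" or "wrist"; returns a dict with "color" (384x512x3 uint8, red, green, blue), "intrinsics" (3x3 intrinsics, pixels), "D" ([k1, k2, p1, p2, k3] as OpenCV has them; the pictures are not rectified), "world_from_camera" (4x4, takes a point from camera to world coordinates); the wrist camera has in their place "mount" (4x4, takes a point from camera to tool coordinates, whose origin is the TCP and whose axes are the flange's). Camera axes: x right, y up, looking along -z (the intrinsics and any distortion apply to the point x, -y, -z); pixel columns grow to the right and rows downward; lengths in m; the calibration is good to about 2 mm. A picture is of the moment at which its call begins: read the wrist's pose just before it. There is no depth.
- workorder.finish_job(): hands the job in; it is judged then, once.
Trained networks look in a picture, given as the dict that the camera call returned (one of the last four; its "shot" number tells which), for a name from the list of things; names that differ only in an ending like _2 or _b are one class to them, and where a whole thing is asked for, a point or a joint stands for the part that bears it (a point fixed in the world has none). Each returns a list of dicts, best first, with "score" (0 to 1); they miss things now and then, are a little off and sometimes report something else, mostly with a low value. They report only what shows in the picture. A call takes as long as a camera call.
- masks_of(picture, name): "mask" (384x512 bool, what is visible of it) and "bbox" ([left, top, right, bottom] in pixels, round what is visible of it).
The state is a dict: "time": time; "q": joint angles; "joint_vel": joint speeds; "joint_torque": joint torques, N m; "tool_pos": TCP position; "tcp_rot": TCP orientation; "wrist_force": force on the tool from outside, world axes, zero at the start; "torque": the same for the moment, N m; "width": opening from 0.0 (shut) to 1.0 (fully open); "grip_force": force on a finger pad.
Only numpy, scipy, OpenCV 4.12 (cv2) and the standard library are available. Lean on these libraries where they do the work, as an engineer would, in place of code of your own. Each camera call takes 0.05 s, during which the arm holds its last target. There are 200 camera calls.

### The job

Swing the door of the grey instrument enclosure open by its handle until it stands upright or further back. Then take the orange cover from the worktop, set it over the two terminals on the black base inside, either way round, and press it straight down until it snaps past both latches and sits flat on its gasket all round. Finish still holding it down: keep a firm downward push of about 10 N or more on the snapped cover, do not let go, and leave the other things on the worktop where they are.

Things in the scene. Friction and masses are not known exactly. Their poses are not given: they have to be found in the camera images.
- enclosure: Grey open-topped instrument enclosure lying on its back, fixed to the worktop: 186 (its x) x 246 (its y) x 85 mm high, walls and floor 8 mm thick, three cable glands on its +y wall. Origin: centre of its underside, on the worktop. Its +x points to the hinge side, away from the robot.
- door (a joint): Angle of the enclosure's door (rad): 0 shut (level, on top of the walls), grows as its near edge swings up and away from the robot; 1.57 upright, stop at 1.75. Panel 186 x 246 x 8 mm, hinged along the enclosure's far (+x) top edge. It stays at any angle; friction and weight take about 3 to 4 N at the handle. Starts shut or up to 0.2 ajar.
- door_hinge (a point): Middle of the door's hinge line: 93 mm from the enclosure's centre along its +x, 85.5 mm above the worktop. Axes of the door panel: y along the hinge, -x from the hinge to the free edge, z out of the outer face (up when shut).
- door_handle (a point): Middle of the door handle: a round steel bar, diameter 11 mm, 110 mm long, parallel to the hinge, on two 8 mm posts 47 mm either side of the middle. The bar's axis is 35 mm off the door's outer face and 28 mm from its free edge. In the axes of door_hinge it lies at (-158, 0, 43) mm.
- terminal_base: Black base plate fixed on the enclosure's inner floor, 134 (its x, roughly the enclosure's x) x 52 x 8 mm. Origin: centre of its underside, 8 mm above the worktop. On it, 20 mm either side of the centre along x, two grey tapered insulators with brass screw heads, diameter 28 mm tapering to 14 mm, tops 33 mm above the origin.
- latch_a_nose (a point): Round steel nose (9 mm thick) of the sprung latch at the +x end of the terminal base, 45 mm from its centre and 23 mm above its underside; a like latch stands at the -x end. Each nose springs outwards, away from the centre, to let the cover's bead pass and then closes over it. Latch housings reach to 66 mm from the centre, 30 mm high.
- gasket: Black rubber frame on the terminal base, 86 x 44 mm outside, 4 mm high, on which the rim of the cover comes to rest. Origin: centre of its underside, 8 mm above the base's origin (16 mm above the worktop); axes as the terminal base. The seated cover has its origin 4 mm above this origin.
- cover: Loose orange plastic cover, an inverted tray open below, 50 to 85 g: 80 (its x) x 40 (its y) x 28 mm high, walls 3.5 mm, a rib on its flat top. Origin: centre of its rim plane at the underside (on the worktop at the start). About 2.5 mm of play round the insulators. A half-round bead on each x end, 5 mm above the rim, must pass under the latch noses.
- cover_top (a point): Centre of the cover's flat top, 28 mm above its origin, where the grip rib stands: 56 mm long (cover's x), 12 mm wide (cover's y), 25 mm high. Pressing down, the beads meet the latches about 12 mm above the seat; pushing past takes about 9 N in all (both latches), then the force suddenly drops and the cover bottoms on the gasket.
- mouse: Black computer mouse, 110 x 59 x 44 mm, a bystander; origin at its underside.
- wrench_14: Open-ended wrench, 165 mm long, bystander.
- tube_cutter: White and red tube cutter, 88 mm long, bystander.
- septa_box: Small white and blue carton, 44 x 66 x 40 mm, bystander.
- tee: Steel tube tee fitting, 31 x 43 x 16 mm, bystander.

How it is judged:
By the outcome, as a careful person would: the job done as asked, in the order asked, and still so for the second after the job is handed in, while the arm keeps its last pose, push and grip.
It also fails if it takes over 72 s, if anything falls off the work surface, if the arm or the gripper's body presses on something with over 40 N, if the wrist force passes 120 N, or if a joint passes its speed limit or range.

## Working session

There is one attempt and no reset: what is moved stays moved. The work goes in short steps, Python scripts to look and compute and a tool call to move; the robot and the scene stay as the last step left them, time stands still between calls to the robot, and variables do not carry over. Pictures are saved under pics/ and viewed, at most 10 in all, crops included, and the job is handed in when it is done.

Besides the shell and the picture viewer there is one more tool, called after "Emit:" by a JSON object that holds its "method" and its "body", one argument or row to a line. drive_tool: Moves the arm, as the interface text tells. Its arguments: {"type":"object","properties":{"rows":{"type":"array"},"force":{"type":"number"}},"required":["rows"]}

```bash
ls; mkdir -p pics
cat > h.py <<'E'
import numpy as np, cv2, json
from scipy.spatial.transform import Rotation as R
from workcell import status, read_camera, workorder, masks_of
def save(p,name): cv2.imwrite('pics/'+name,cv2.cvtColor(p['color'],cv2.COLOR_RGB2BGR))
F=np.diag([1.,-1,-1,1])
def wfc(p,st=None):
    if 'world_from_camera' in p: return np.array(p['world_from_camera'])
    T=np.eye(4);T[:3,:3]=R.from_rotvec(st['tcp_rot']).as_matrix();T[:3,3]=st['tool_pos'];return T@np.array(p['mount'])
def proj(p,T,X):
    X=np.atleast_2d(X).astype(float); C=np.linalg.inv(T@F)
    return cv2.projectPoints(X,cv2.Rodrigues(C[:3,:3])[0],C[:3,3],np.array(p['intrinsics'],float),np.array(p['D'],float))[0][:,0]
def ray(p,T,uv):
    u=cv2.undistortPoints(np.array(uv,float).reshape(-1,1,2),np.array(p['intrinsics'],float),np.array(p['D'],float))[:,0]
    d=np.c_[u,np.ones(len(u))]@(T@F)[:3,:3].T
    return T[:3,3],d
def atz(p,T,uv,z):
    o,d=ray(p,T,uv); return o+d*((z-o[2])/d[:,2:3])
E
python3 - <<'E'
from h import *
st=status.read_state();print({k:np.round(v,3).tolist() for k,v in st.items()})
for n in ['scene','top']:
    p=read_camera(n);save(p,n+'0.png');T=wfc(p);print(n,T.round(3).tolist(),np.array(p['intrinsics']).round(1).tolist(),p['D'])
    for nm in ['enclosure','door','door_handle','cover','cover_top','terminal_base','mouse','wrench_14','tube_cutter','septa_box','tee']:
        try:
            for m in masks_of(p,nm)[:2]:
                ys,xs=np.nonzero(m['mask']);c=[xs.mean(),ys.mean()]
                print(nm,round(m['score'],2),np.round(m['bbox']).tolist(),np.round(c,1),atz(p,T,c,0.0).round(3).tolist(),len(xs))
        except Exception as e: print(nm,e)
E
```

```text
pics
{'time': 0.0, 'q': [-1.148, 0.265, 1.605, 0.0, 1.274, -0.037], 'joint_vel': [0.0, -0.001, -0.0, 0.001, -0.0, -0.0], 'joint_torque': [-0.0, -51.511, -36.732, -0.0, 0.013, -0.0], 'tool_pos': [0.299, -0.604, 0.23], 'tcp_rot': [-3.057, -0.715, 0.001], 'wrist_force': [0.158, 0.399, -0.025], 'torque': [0.003, -0.022, 0.022], 'grip_force': 0.0, 'width': 1.001}
scene [[-0.83, 0.321, -0.456, 0.004], [-0.558, -0.456, 0.693, 0.959], [0.015, 0.83, 0.558, 0.766], [0.0, 0.0, 0.0, 1.0]] [[383.5, 0.0, 246.1], [0.0, 383.5, 192.6], [0.0, 0.0, 1.0]] [-0.08849169  0.          0.          0.          0.        ]
enclosure 0.74 [203.0, 183.0, 298.0, 267.0] [250.3 222.4] [[0.523, 0.141, 0.0]] 5521
door 0.77 [205.0, 180.0, 300.0, 243.0] [250.5 209.8] [[0.56, 0.084, -0.0]] 3092
door 0.24 [184.0, 275.0, 194.0, 286.0] [192.1 280.8] [[0.512, 0.441, 0.0]] 89
door_handle 0.68 [201.0, 180.0, 300.0, 242.0] [250.6 209.7] [[0.56, 0.084, 0.0]] 3178
cover 0.56 [298.0, 158.0, 316.0, 178.0] [305.9 167.3] [[0.535, -0.282, 0.0]] 258
cover_top 0.66 [293.0, 157.0, 316.0, 174.0] [305.6 166.9] [[0.537, -0.283, 0.0]] 267
t
[... 1200 characters left out ...]
2 202.4] [[0.523, -0.251, 0.0]] 271
cover_top 0.8 [352.0, 192.0, 369.0, 215.0] [360.3 202. ] [[0.525, -0.251, 0.0]] 261
cover_top 0.52 [208.0, 181.0, 278.0, 231.0] [241.7 206.7] [[0.511, 0.19, 0.0]] 3552
mouse 0.89 [345.0, 161.0, 370.0, 189.0] [356.5 175.1] [[0.629, -0.243, 0.0]] 409
wrench_14 0.69 [128.0, 190.0, 161.0, 202.0] [145.2 197.2] [[0.55, 0.552, 0.0]] 115
tube_cutter 0.57 [178.0, 175.0, 190.0, 192.0] [182.8 179.2] [[0.619, 0.412, 0.0]] 129
tube_cutter 0.2 [201.0, 180.0, 277.0, 235.0] [241.3 208.6] [[0.504, 0.192, 0.0]] 3933
septa_box 0.73 [156.0, 219.0, 176.0, 234.0] [167.4 225.1] [[0.445, 0.464, 0.0]] 279
tee 0.53 [167.0, 204.0, 180.0, 216.0] [171.4 208.6] [[0.506, 0.451, 0.0]] 83
```

Run:
```python
import cv2,numpy as np
a=cv2.imread('pics/scene0.png');b=cv2.imread('pics/top0.png')
A=cv2.resize(a[140:330,110:330],None,fx=3,fy=3,interpolation=cv2.INTER_CUBIC)
cv2.imwrite('pics/s1.png',A)
B=cv2.resize(b[150:250,120:380],None,fx=3,fy=3,interpolation=cv2.INTER_CUBIC)
cv2.imwrite('pics/t1.png',B)
```

```text
(no output)
```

View pics/s1.png

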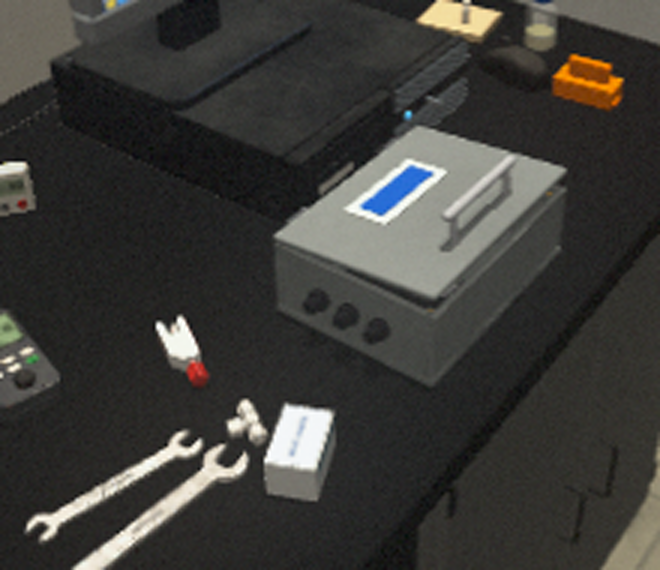

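View pics/t1.png

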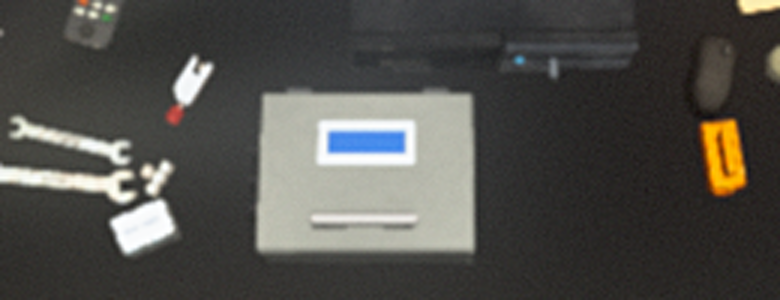

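The scene shows the enclosure with its door slightly ajar and the handle bar at about (259,212)–(281,194). The orange cover is at (306,167), close to the mouse. In the top view the handle is at about (224,223)–(259,223) and the cover at (360,202). A black computer stands behind the enclosure.

```bash
cat >> h.py <<'E'
def tri(obs):
    A=np.zeros((3,3));b=np.zeros(3)
    for o,d in obs:
        d=d/np.linalg.norm(d);M=np.eye(3)-np.outer(d,d);A+=M;b+=M@o
    X=np.linalg.solve(A,b);return X,[round(1e3*np.linalg.norm((np.eye(3)-np.outer(d,d)/(d@d))@(X-o)),1) for o,d in obs]
def down(yaw,tilt=0):
    # tool z down, tool x at yaw (deg); 
    y=np.radians(yaw);return R.from_matrix(np.c_[[np.cos(y),np.sin(y),0],[np.sin(y),-np.cos(y),0],[0,0,-1]])
def plan(p1,R1,n,claw,p0=None,R0=None,ease=False):
    st=status.read_state()
    p0=np.array(st['tool_pos']) if p0 is None else np.array(p0);R0=R.from_rotvec(st['tcp_rot']) if R0 is None else R0
    p,Rc=p0.copy(),R0;rows=[]
    dr=(R0.inv()*R1).as_rotvec()
    for i in range(1,n+1):
        Rt=R0*R.from_rotvec(dr*i/n);pt=p0+(np.array(p1)-p0)*i/n
        a=np.round(np.degrees((Rc.inv()*Rt).as_rotvec()),1);t=np.round(Rc.inv().apply(pt-p),4)
        rows.append(a.tolist()+t.tolist()+[claw]);p=p+Rc.apply(t);Rc=Rc*R.from_rotvec(np.radians(a))
    for i in range(0,n,8): print(json.dumps(rows[i:i+8]))
    return p,Rc
E
python3 - <<'E'
from h import *
s=read_camera('scene');t=read_camera('top');w=read_camera('wrist')
print(np.array(w['mount']).round(3).tolist(),np.array(w['intrinsics']).round(1).tolist())
Ts,Tt=wfc(s),wfc(t)
def two(a,b):
    o,d=ray(s,Ts,[a]);o2,d2=ray(t,Tt,[b]);X,e=tri([(o,d[0]),(o2,d2[0])]);print(X.round(3),e)
two((259,211.7),(224,222.8));two((281,194.3),(258.7,223.1))
two((305.8,167),(360.2,202))
print(atz(t,Tt,[(207,182),(277.5,181.5),(205.5,233),(278,233.5)],0.09).round(3))
plan([0.44,0.19,0.30],down(90),24,1)
E
```

```text
[[0.0, 0.962, 0.275, 0.07], [1.0, -0.0, -0.001, 0.0], [-0.001, 0.275, -0.962, -0.143], [0.0, 0.0, 0.0, 1.0]] [[281.1, 0.0, 250.5], [0.0, 281.1, 193.3], [0.0, 0.0, 1.0]]
[0.431 0.243 0.145] [np.float64(0.6), np.float64(0.6)]
[0.428 0.128 0.139] [np.float64(0.6), np.float64(0.6)]
[ 0.52  -0.244  0.024] [np.float64(0.1), np.float64(0.1)]
[[0.584 0.309 0.09 ]
 [0.583 0.061 0.09 ]
 [0.404 0.311 0.09 ]
 [0.4   0.063 0.09 ]]
[[-0.0, -0.0, -2.7, 0.0199, -0.0271, -0.0029, 1], [-0.0, -0.0, -2.6, 0.0212, -0.0261, -0.0028, 1], [-0.0, -0.0, -2.7, 0.0224, -0.0251, -0.0029, 1], [-0.0, -0.0, -2.6, 0.0235, -0.0241, -0.0029, 1], [-0.0, -0.0, -2.7, 0.0246, -0.0229, -0.0028, 1], [-0.0, -0.0, -2.6, 0.0256, -0.0218, -0.0029, 1], [-0.0, -0.0, -2.7, 0.0266, -0.0206, -0.0028, 1], [-0.0, -0.0, -2.6, 0.0276, -0.0193, -0.0029, 1]]
[[-0.0, -0.0, -2.7, 0.0284, -0.018, -0.0029, 1], [-0.0, -0.0, -2.6, 0.0292, -0.0167, -0.0028, 1], [-0.0, -0.0, -2.7, 0.0299, -0.0153, -0.0029, 1], [-0.0, -0.0, -2.6, 0.0306, -0.014, -0.0029, 1], [-0.0, -0.0, -2.7, 0.0312, -0.0125, -0.0028, 1], [-0.0, -0.0, -2.6, 0.0318, -0.011, -0.0029, 1], [-0.0, -0.0, -2.7, 0.0322, -0.0096, -0.0028, 1], [-0.0, -0.0, -2.6, 0.0327, -0.008, -0.0029, 1]]
[[-0.0, -0.0, -2.7, 0.033, -0.0066, -0.0029, 1], [-0.0, -0.0, -2.6, 0.0332, -0.0049, -0.0028, 1], [-0.0, -0.0, -2.7, 0.0335, -0.0035, -0.0029, 1], [-0.0, -0.0, -2.6, 0.0336, -0.0019, -0.0029, 1], [0.0, -0.0, -2.7, 0.0336, -0.0004, -0.0028, 1], [0.0, -0.0, -2.7, 0.0336, 0.0012, -0.0029, 1], [0.0, -0.0, -2.6, 0.0335, 0.0028, -0.0028, 1], [0.0, -0.0, -2.7, 0.0334, 0.0043, -0.0029, 1]]
```

Emit:
{"method": "drive_tool", "body": {
  "rows": [
    [0,0,-2.7,0.02,-0.027,-0.003,1],
    [0,0,-2.6,0.021,-0.026,-0.003,1],
    [0,0,-2.7,0.022,-0.025,-0.003,1],
    [0,0,-2.6,0.0235,-0.024,-0.003,1],
    [0,0,-2.7,0.0245,-0.023,-0.003,1],
    [0,0,-2.6,0.0255,-0.022,-0.003,1],
    [0,0,-2.7,0.0265,-0.0205,-0.003,1],
    [0,0,-2.6,0.0275,-0.0195,-0.003,1]
  ]
}}

```text
time: 2.02
tool_pos: [0.3455, -0.3389, 0.2556]
tcp_rot: [2.873, 1.269, 0.0]
wrist_force: [0.4, 0.7, -0.2]
width: 0.999
grip_force: 0.0
```

Emit:
{"method": "drive_tool", "body": {
  "rows": [
    [0,0,-2.7,0.0285,-0.018,-0.003,1],
    [0,0,-2.6,0.029,-0.0165,-0.003,1],
    [0,0,-2.7,0.03,-0.0155,-0.003,1],
    [0,0,-2.6,0.0305,-0.014,-0.003,1],
    [0,0,-2.7,0.031,-0.0125,-0.003,1],
    [0,0,-2.6,0.032,-0.011,-0.003,1],
    [0,0,-2.7,0.032,-0.0095,-0.003,1],
    [0,0,-2.6,0.0325,-0.008,-0.003,1]
  ]
}}

```text
time: 2.68
tool_pos: [0.3922, -0.0745, 0.2798]
tcp_rot: [2.591, 1.776, 0.001]
wrist_force: [0.3, -0.3, 0.1]
width: 1.002
grip_force: 0.0
```

Emit:
{"method": "drive_tool", "body": {
  "rows": [
    [0,0,-2.7,0.033,-0.0065,-0.003,1],
    [0,0,-2.6,0.033,-0.005,-0.003,1],
    [0,0,-2.7,0.0335,-0.0035,-0.003,1],
    [0,0,-2.6,0.0335,-0.002,-0.003,1],
    [0,0,-2.7,0.0335,-0.0005,-0.003,1],
    [0,0,-2.7,0.0335,0.001,-0.003,1],
    [0,0,-2.6,0.0335,0.003,-0.003,1],
    [0,0,-2.7,0.0335,0.0045,-0.003,1]
  ]
}}

```text
time: 3.35
tool_pos: [0.4388, 0.1904, 0.3038]
tcp_rot: [2.217, 2.225, 0.001]
wrist_force: [0.1, -0.1, 0.4]
width: 0.999
grip_force: 0.0
```

Run:
```python
from h import *
st=status.read_state();w=read_camera('wrist');save(w,'w1.png');print(st['time'],np.round(st['q'],2),st['tool_pos'],R.from_rotvec(st['tcp_rot']).as_matrix().round(3).tolist())
print(proj(w,wfc(w,st),[[.43,.243,.142],[.43,.128,.142]]))
```

```text
3.35 [ 0.36 -0.15  1.91 -0.    1.38  0.35] [0.43881072 0.19039094 0.30375856] [[-0.003, 1.0, 0.001], [1.0, 0.003, 0.0], [0.0, 0.001, -1.0]]
[[241.9996605  129.71009484]
 [242.41419414 230.00610283]]
```

View pics/w1.png

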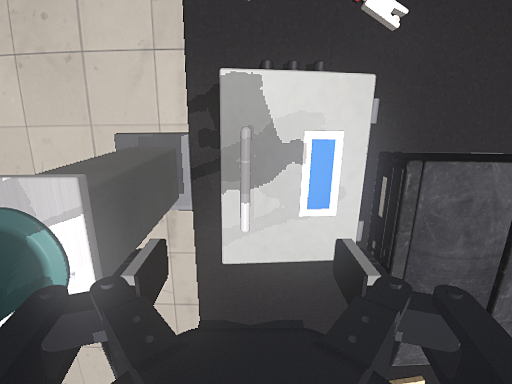

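The wrist view shows the handle bar running from about (245,127) to (245,232), parallel to the tool's x. The latch-side edge of the door is at column 222 and the hinge side at about 376.

Run:
```python
from h import *
g=cv2.imread('pics/w1.png',0).astype(int)
for r in (130,150,175,195,215,228): print(r,g[r-2:r+3,232:260].mean(0).astype(int).tolist())
print(g[118:136,243:248].mean(1).astype(int).tolist(),g[224:242,243:248].mean(1).astype(int).tolist())
st=status.read_state();w=read_camera('wrist');T=wfc(w,st);t=read_camera('top');s=read_camera('scene')
for a,b,c in (((245.3,126.5),(224,222.8),(259,211.7)),((245.3,232),(258.7,223.1),(281,194.3))):
    obs=[]
    for p,Tp,u in ((w,T,a),(t,wfc(t),b),(s,wfc(s),c)):
        o,d=ray(p,Tp,[u]);obs.append((o,d[0]))
    print(tri(obs),tri(obs[:2]))
print(atz(w,T,[(245.3,126.5),(245.3,232)],.14))
# door corners
print(atz(w,T,[(221,70),(376,73),(223,263),(360,262)],.09).round(3))
```

```text
130 [154, 154, 153, 153, 153, 154, 154, 155, 144, 141, 165, 177, 179, 187, 188, 178, 175, 166, 146, 134, 142, 140, 159, 157, 157, 157, 157, 153]
150 [137, 137, 136, 137, 138, 137, 138, 139, 119, 141, 159, 162, 165, 171, 174, 163, 160, 156, 136, 140, 140, 141, 140, 141, 140, 140, 139, 139]
175 [135, 135, 136, 136, 136, 136, 136, 136, 135, 146, 159, 163, 166, 170, 168, 163, 160, 153, 132, 136, 137, 137, 138, 138, 138, 139, 139, 140]
195 [208, 208, 208, 208, 210, 209, 212, 221, 117, 160, 174, 177, 182, 185, 179, 175, 169, 149, 182, 205, 202, 198, 211, 210, 209, 209, 210, 210]
215 [210, 210, 211, 210, 211, 211, 212, 218, 131, 217, 235, 239, 250, 254, 240, 233, 223, 185, 201, 199, 199, 198, 211, 207, 206, 206, 206, 207]
228 [201, 201, 202, 202, 202, 203, 202, 203, 177, 213, 234, 239, 248, 251, 238, 232, 218, 173, 204, 202, 200, 201, 200, 200, 199, 200, 200, 200]
[157, 157, 156, 157, 156, 156, 156, 158, 142, 162, 176, 181, 185, 184, 184, 184, 184, 184] [242, 242, 242, 242, 242, 243, 239, 227, 201, 197, 198, 199, 206, 209, 209, 208, 208, 209]
(array([0.43162089, 0.24695607, 0.14545164]), [np.float64(6.5), np.float64(4.4), np.float64(2.4)]) (array([0.43550269, 0.24882455, 0.09840418]), [np.float64(2.6), np.float64(2.6)])
(array([0.43109973, 0.12784692, 0.13652726]), [np.float64(4.1), np.float64(1.8), np.float64(3.0)]) (array([0.43265622, 0.12752472, 0.13012072]), [np.float64(2.4), np.float64(2.4)])
[[0.43461812 0.25251529 0.14      ]
 [0.43504639 0.13080572 0.14      ]]
[[0.405 0.316 0.09 ]
 [0.591 0.316 0.09 ]
 [0.403 0.061 0.09 ]
 [0.599 0.063 0.09 ]]
```

Emit:
{"method": "drive_tool", "body": {
  "rows": [
    [0,0,0,0,-0.001,0.025,1],
    [0,0,0,0,-0.001,0.025,1],
    [0,0,0,0,-0.001,0.025,1],
    [0,0,0,0,-0.001,0.015,1],
    [0,0,0,0,0,0,1]
  ]
}}

```text
time: 3.97
tool_pos: [0.4318, 0.1859, 0.209]
tcp_rot: [-2.221, -2.218, 0.012]
wrist_force: [-1.0, -0.3, -0.4]
width: 1.002
grip_force: 0.0
```

Run:
```python
from h import *
st=status.read_state();w=read_camera('wrist');save(w,'w2.png');T=wfc(w,st);g=cv2.cvtColor(w['color'],cv2.COLOR_RGB2GRAY).astype(int)
print(st['tool_pos'])
print(proj(w,T,[[.4345,.248,.14],[.4345,.132,.14],[.430,.19,.14],[.439,.19,.14]]))
for r in range(90,290,20): print(r,g[r-2:r+3,226:264].mean(0).astype(int).tolist())
```

```text
[0.43176798 0.18593064 0.2089902 ]
[[254.42770061 123.38635005]
 [254.03900814 264.09938745]
 [248.5279346  198.87193624]
 [259.9382053  198.88606125]]
90 [157, 157, 157, 158, 157, 157, 157, 157, 157, 158, 158, 158, 158, 158, 158, 158, 157, 157, 157, 157, 156, 157, 157, 157, 157, 157, 157, 157, 158, 157, 158, 158, 157, 157, 158, 158, 157, 157]
110 [154, 153, 153, 153, 153, 153, 153, 152, 152, 152, 153, 153, 153, 153, 153, 153, 154, 154, 154, 154, 154, 154, 153, 154, 154, 154, 154, 155, 154, 155, 155, 155, 155, 154, 154, 154, 155, 155]
130 [151, 151, 152, 152, 151, 150, 150, 151, 151, 151, 151, 151, 150, 151, 151, 152, 151, 151, 152, 153, 140, 136, 157, 168, 174, 176, 181, 182, 184, 178, 176, 173, 166, 156, 132, 133, 141, 140]
150 [147, 148, 141, 142, 142, 141, 142, 142, 142, 136, 136, 136, 136, 135, 135, 135, 135, 135, 136, 138, 121, 137, 152, 158, 160, 161, 165, 168, 171, 164, 160, 159, 156, 152, 138, 125, 138, 137]
170 [131, 131, 132, 131, 135, 136, 136, 136, 136, 136, 137, 145, 143, 144, 144, 143, 151, 149, 151, 154, 115, 140, 153, 158, 159, 161, 165, 167, 168, 162, 159, 158, 155,
[... 300 characters left out ...]
 146, 145, 145, 146, 147, 122, 148, 156, 160, 161, 163, 164, 165, 163, 161, 160, 157, 152, 135, 136, 137, 135, 136]
230 [206, 206, 206, 206, 206, 205, 205, 205, 204, 205, 205, 203, 204, 204, 204, 204, 205, 207, 215, 140, 125, 152, 158, 161, 162, 164, 164, 166, 163, 162, 160, 157, 146, 149, 203, 197, 194, 193]
250 [205, 205, 205, 206, 205, 205, 206, 206, 206, 206, 207, 207, 207, 206, 206, 206, 206, 207, 209, 182, 171, 217, 230, 235, 239, 244, 246, 245, 238, 232, 228, 217, 187, 171, 199, 197, 197, 197]
270 [197, 197, 197, 196, 196, 196, 196, 196, 196, 196, 196, 196, 196, 196, 196, 196, 195, 197, 197, 198, 181, 205, 218, 228, 231, 238, 237, 235, 231, 224, 209, 202, 198, 207, 206, 206, 206, 206]
```

View pics/w2.png

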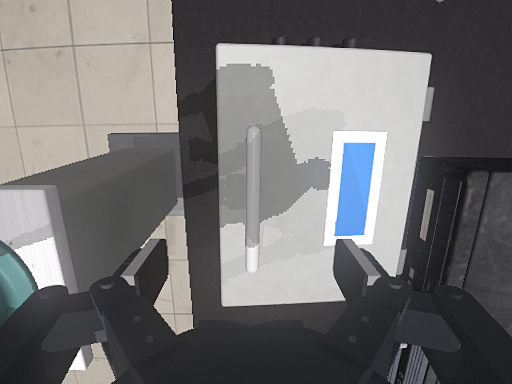

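The wrist view from closer shows the bar at column 252.5, rows 126–273. That puts it at about (0.433, 0.185, 0.14), centred between the open fingers.

Emit:
{"method": "drive_tool", "body": {
  "rows": [
    [0,0,0,0,0.001,0.025,1],
    [0,0,0,0,0,0.025,1],
    [0,0,0,0,0,0.02,1],
    [0,0,0,0,0,0.012,1],
    [0,0,0,0,0,0.005,1],
    [0,0,0,0,0,0,1]
  ]
}}

```text
time: 4.52
tool_pos: [0.4359, 0.1881, 0.1262]
tcp_rot: [-2.221, -2.221, 0.001]
wrist_force: [0.6, -0.1, 1.3]
width: 0.998
grip_force: 0.0
```

Emit:
{"method": "drive_tool", "body": {
  "rows": [
    [0,0,0,0,0,0,0.4],
    [0,0,0,0,0,0,0.1],
    [0,0,0,0,0,0,0],
    [0,0,0,0,0,0,0],
    [0,0,0,0,0,0,0],
    [0,0,0,0,0,0,0],
    [0,0,0,0,0,0,0],
    [0,0,0,0,0,0,0]
  ],
  "force": 30
}}

```text
time: 5.18
tool_pos: [0.4324, 0.1887, 0.1255]
tcp_rot: [-2.218, -2.218, 0.008]
wrist_force: [-8.2, 1.6, 4.3]
width: 0.117
grip_force: 29.4
```

Run:
```python
import numpy as np,json
ph=np.linspace(.339,1.66+.2657,26)
x=-.1637*np.cos(ph);z=.1637*np.sin(ph)
r=[[0,0,0,0,round(a,4),round(-b,4),0] for a,b in zip(np.diff(x),np.diff(z))]
for i in range(0,25,8):print(json.dumps(r[i:i+8]))
```

```text
[[0, 0, 0, 0, 0.0038, -0.0097, 0], [0, 0, 0, 0, 0.0044, -0.0094, 0], [0, 0, 0, 0, 0.005, -0.0091, 0], [0, 0, 0, 0, 0.0055, -0.0088, 0], [0, 0, 0, 0, 0.0061, -0.0084, 0], [0, 0, 0, 0, 0.0066, -0.008, 0], [0, 0, 0, 0, 0.0071, -0.0076, 0], [0, 0, 0, 0, 0.0076, -0.0071, 0]]
[[0, 0, 0, 0, 0.008, -0.0066, 0], [0, 0, 0, 0, 0.0084, -0.0061, 0], [0, 0, 0, 0, 0.0088, -0.0056, 0], [0, 0, 0, 0, 0.0091, -0.005, 0], [0, 0, 0, 0, 0.0094, -0.0044, 0], [0, 0, 0, 0, 0.0097, -0.0038, 0], [0, 0, 0, 0, 0.0099, -0.0032, 0], [0, 0, 0, 0, 0.0101, -0.0026, 0]]
[[0, 0, 0, 0, 0.0102, -0.0019, 0], [0, 0, 0, 0, 0.0103, -0.0013, 0], [0, 0, 0, 0, 0.0104, -0.0006, 0], [0, 0, 0, 0, 0.0104, 0.0001, 0], [0, 0, 0, 0, 0.0104, 0.0007, 0], [0, 0, 0, 0, 0.0103, 0.0014, 0], [0, 0, 0, 0, 0.0102, 0.002, 0], [0, 0, 0, 0, 0.01, 0.0027, 0]]
[[0, 0, 0, 0, 0.0099, 0.0033, 0]]
```

Emit:
{"method": "drive_tool", "body": {
  "rows": [
    [0,0,0,0,0.004,-0.0095,0],
    [0,0,0,0,0.0045,-0.0095,0],
    [0,0,0,0,0.005,-0.009,0],
    [0,0,0,0,0.0055,-0.009,0],
    [0,0,0,0,0.006,-0.0085,0],
    [0,0,0,0,0.0065,-0.008,0],
    [0,0,0,0,0.007,-0.0075,0],
    [0,0,0,0,0.0075,-0.007,0]
  ]
}}

```text
time: 5.85
tool_pos: [0.4764, 0.1882, 0.1936]
tcp_rot: [-2.215, -2.216, 0.016]
wrist_force: [-14.5, -1.0, 9.8]
width: 0.112
grip_force: 29.6
```

Emit:
{"method": "drive_tool", "body": {
  "rows": [
    [0,0,0,0,0.008,-0.0065,0],
    [0,0,0,0,0.0085,-0.006,0],
    [0,0,0,0,0.009,-0.0055,0],
    [0,0,0,0,0.009,-0.005,0],
    [0,0,0,0,0.0095,-0.0045,0]
  ]
}}

```text
time: 6.27
tool_pos: [0.5238, 0.1879, 0.223]
tcp_rot: [-2.219, -2.221, 0.008]
wrist_force: [-2.3, -2.8, -0.0]
width: 0.113
grip_force: 29.7
```

Emit:
{"method": "drive_tool", "body": {
  "rows": [
    [0,0,0,0,0.0095,-0.004,0],
    [0,0,0,0,0.01,-0.003,0],
    [0,0,0,0,0.01,-0.0025,0],
    [0,0,0,0,0.01,-0.002,0],
    [0,0,0,0,0.0105,-0.0015,0],
    [0,0,0,0,0.0105,-0.0005,0],
    [0,0,0,0,0.0105,0,0]
  ]
}}

```text
time: 6.85
tool_pos: [0.5964, 0.1874, 0.2359]
tcp_rot: [2.221, 2.222, -0.005]
wrist_force: [-3.6, -4.7, 1.3]
width: 0.111
grip_force: 29.6
```

Emit:
{"method": "drive_tool", "body": {
  "rows": [
    [0,0,0,0,0.0105,0.0005,0],
    [0,0,0,0,0.0105,0.0015,0],
    [0,0,0,0,0.01,0.002,0],
    [0,0,0,0,0.01,0.0025,0],
    [0,0,0,0,0.01,0.0035,0],
    [0,0,0,0,0,0,0],
    [0,0,0,0,0,0,0]
  ]
}}

```text
time: 7.43
tool_pos: [0.6484, 0.1872, 0.2249]
tcp_rot: [2.22, 2.22, -0.003]
wrist_force: [1.6, -6.2, -0.3]
width: 0.111
grip_force: 31.3
```

Run:
```python
from h import *
s=read_camera('scene');save(s,'s2.png')
cv2.imwrite('pics/s2c.png',cv2.resize(cv2.imread('pics/s2.png')[90:300,160:360],None,fx=2.8,fy=2.8))
t=read_camera('top');save(t,'t2.png')
```

```text
(no output)
```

View pics/s2c.png

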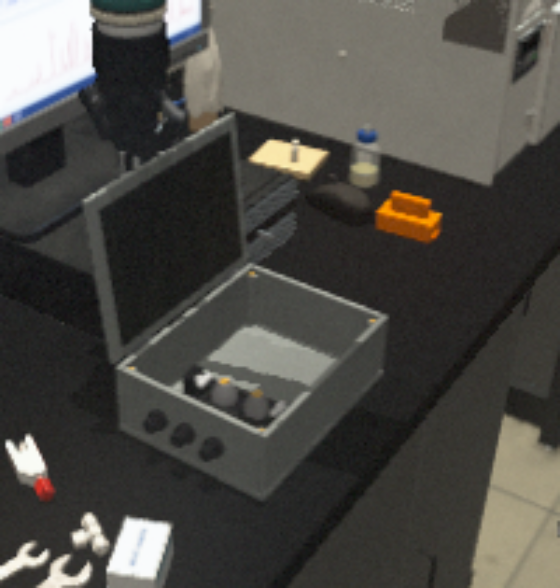

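The crop shows the door standing a little past upright. The base with its two insulators is inside near the +y wall, at about crop (240,397). The cover is undisturbed at crop (410,215). I'll release the handle, retract upward and look inside.

Emit:
{"method": "drive_tool", "body": {
  "rows": [
    [0,0,0,0,0,0,0.25],
    [0,0,0,0,0,0,0.25],
    [0,0,0,0,0,0,0.25],
    [0,0,0,0,0,-0.01,0.25],
    [0,0,0,0,0,-0.02,0.25],
    [0,0,0,0,0,-0.03,0.25],
    [0,0,0,0,0,-0.03,0.25],
    [0,0,0,0,0,-0.03,0.25]
  ]
}}

```text
time: 8.2
tool_pos: [0.6469, 0.1895, 0.3466]
tcp_rot: [-2.219, -2.222, 0.001]
wrist_force: [0.7, 0.6, 0.6]
width: 0.247
grip_force: 0.0
```

Emit:
{"method": "drive_tool", "body": {
  "rows": [
    [0,0,0,0.005,-0.03,-0.01,0.3],
    [0,0,0,0.01,-0.03,0,0.4],
    [0,0,0,0.01,-0.03,0,0.5],
    [0,0,0,0.01,-0.03,0,0.5],
    [0,0,0,0.005,-0.02,0,0.5],
    [0,0,0,0,-0.01,0,0.5],
    [0,0,0,0,0,0,0.5],
    [0,0,0,0,0,0,0.5]
  ]
}}

```text
time: 8.87
tool_pos: [0.498, 0.2288, 0.3559]
tcp_rot: [2.219, 2.223, 0.002]
wrist_force: [-0.0, -0.0, 0.4]
width: 0.495
grip_force: 0.0
```

Run:
```python
from h import *
st=status.read_state();w=read_camera('wrist');save(w,'w3.png');T=wfc(w,st)
np.savez('v3.npz',T=T)
print(st['time'],st['tool_pos'],st['tcp_rot'],np.round(st['joint_vel'],3))
for nm in ['terminal_base','gasket','latch_a_nose']:
    for m in masks_of(w,nm)[:2]:
        ys,xs=np.nonzero(m['mask']);print(nm,m['score'],m['bbox'],xs.mean(),ys.mean(),len(xs))
```

```text
8.8667 [0.49801237 0.22876948 0.35587981] [2.21929916e+00 2.22268432e+00 1.84823593e-03] [-0.015  0.028 -0.018 -0.003 -0.007 -0.   ]
terminal_base 0.92 [207.4, 147.8, 285.8, 178.5] 246.99403493821902 161.3962505325948 2347
latch_a_nose 0.67 [242.8, 4.3, 266.7, 30.0] 256.0 15.518918918918919 370
latch_a_nose 0.57 [273.7, 156.1, 280.9, 165.7] 275.08045977011494 161.71264367816093 87
```

View pics/w3.png

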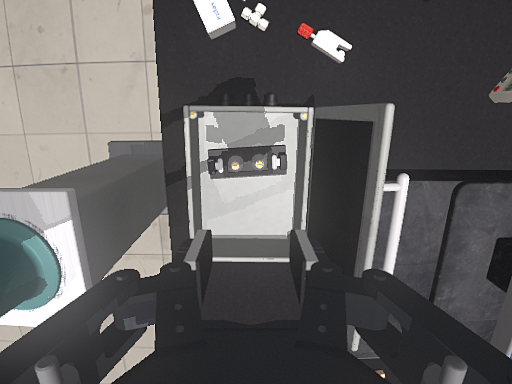

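The wrist view shows the base at (247,161), with brass screws at about (235,166) and (260,164). The latches are at both ends, and the base is slightly rotated. The door stands open by itself.

```bash
cat >> h.py <<'E'
def screws(w):
    h=cv2.cvtColor(w['color'],cv2.COLOR_RGB2HSV).astype(int)
    m=((h[...,0]>15)&(h[...,0]<34)&(h[...,1]>90)&(h[...,2]>110)).astype(np.uint8)
    n,_,s,c=cv2.connectedComponentsWithStats(m)
    return [(int(s[i,4]),c[i].round(1)) for i in range(1,n) if s[i,4]>=8]
E
python3 - <<'E'
from h import *
w={'color':cv2.cvtColor(cv2.imread('pics/w3.png'),cv2.COLOR_BGR2RGB)}
print(screws(w))
p=read_camera('wrist');T=np.load('v3.npz')['T']
for a,c in screws(w): print(a,c,atz(p,T,[c],.041).round(4))
print(atz(p,T,[(247,161.4)],.03).round(4))
plan([.49,.24,.27],down(180),14,.5)
E
```

```text
[(12, array([191.7, 113.8])), (12, array([304.2, 115.5])), (21, array([259.3, 163.4])), (11, array([234.4, 163.8]))]
12 [191.7 113.8] [[0.4058 0.2978 0.041 ]]
12 [304.2 115.5] [[0.5834 0.2955 0.041 ]]
21 [259.3 163.4] [[0.5132 0.2187 0.041 ]]
11 [234.4 163.8] [[0.4722 0.218  0.041 ]]
[[0.4928 0.2202 0.03  ]]
[[-0.0, -0.0, -6.4, 0.0008, -0.0006, 0.0061, 0.5], [-0.0, -0.0, -6.5, 0.0009, -0.0006, 0.006, 0.5], [-0.0, -0.0, -6.4, 0.001, -0.0004, 0.0061, 0.5], [-0.0, -0.0, -6.4, 0.001, -0.0003, 0.006, 0.5], [-0.0, -0.0, -6.4, 0.001, -0.0002, 0.0061, 0.5], [-0.0, -0.0, -6.5, 0.0011, -0.0001, 0.0061, 0.5], [-0.0, -0.0, -6.4, 0.001, 0.0001, 0.006, 0.5], [-0.0, -0.0, -6.4, 0.001, 0.0001, 0.0061, 0.5]]
[[-0.0, -0.0, -6.5, 0.0011, 0.0003, 0.0061, 0.5], [-0.0, -0.0, -6.4, 0.0009, 0.0004, 0.006, 0.5], [-0.0, -0.0, -6.4, 0.001, 0.0004, 0.0061, 0.5], [-0.0, -0.0, -6.5, 0.0008, 0.0006, 0.006, 0.5], [-0.0, -0.0, -6.4, 0.0008, 0.0007, 0.0061, 0.5], [-0.0, -0.0, -6.4, 0.0007, 0.0008, 0.0061, 0.5]]
```

Emit:
{"method": "drive_tool", "body": {
  "rows": [
    [0,0,-7,0,0,0.006,0.5],
    [0,0,-7,0,0,0.006,0.5],
    [0,0,-7,0,0,0.006,0.5],
    [0,0,-7,0,0,0.006,0.5],
    [0,0,-7,0,0,0.006,0.5],
    [0,0,-7,0,0,0.006,0.5],
    [0,0,-7,0,0,0.006,0.5],
    [0,0,-7,0,0,0.006,0.5]
  ]
}}

```text
time: 9.78
tool_pos: [0.4985, 0.2283, 0.3065]
tcp_rot: [-0.909, -3.006, 0.001]
wrist_force: [0.4, -0.2, -0.2]
width: 0.5
grip_force: 0.0
```

Emit:
{"method": "drive_tool", "body": {
  "rows": [
    [0,0,-7,0,0,0.006,0.5],
    [0,0,-7,0,0,0.006,0.5],
    [0,0,-7,0,0,0.006,0.5],
    [0,0,-7,0,0,0.006,0.5],
    [0,0,-6,0,0,0.006,0.5],
    [0,0,0,0,0,0,0.5],
    [0,0,0,0,0,0,0.5],
    [0,0,0,0,0,0,0.5]
  ]
}}

```text
time: 10.45
tool_pos: [0.4984, 0.2285, 0.2774]
tcp_rot: [-0.004, -3.142, -0.0]
wrist_force: [-0.3, 0.6, 0.8]
width: 0.499
grip_force: 0.0
```

Run:
```python
from h import *
st=status.read_state();w=read_camera('wrist');save(w,'w4.png');T=wfc(w,st);np.savez('v4.npz',T=T)
print(st['time'],np.round(st['q'],2),st['tool_pos'],st['tcp_rot'])
for a,c in screws(w): print(a,c,atz(w,T,[c],.041).round(4))
for m in masks_of(w,'terminal_base')[:2]:
    ys,xs=np.nonzero(m['mask']);print(m['score'],m['bbox'],xs.mean(),ys.mean(),len(xs));np.save('m4.npy',m['mask'])
    r=cv2.minAreaRect(np.c_[xs,ys].astype(np.float32));print(r,atz(w,T,cv2.boxPoints(r),.02).round(4).tolist())
    break
u=proj(w,T,[[.4927,.2183,.041]])[0].astype(int);print(u)
c=w['color'][max(0,u[1]-100):u[1]+100,max(0,u[0]-130):u[0]+130]
cv2.imwrite('pics/w4c.png',cv2.cvtColor(cv2.resize(c,None,fx=3,fy=3,interpolation=cv2.INTER_CUBIC),cv2.COLOR_RGB2BGR));print(max(0,u[1]-100),max(0,u[0]-130))
```

```text
10.45 [ 0.38 -0.    1.82  0.    1.33 -1.18] [0.49836539 0.22853775 0.27740932] [-3.59223646e-03 -3.14158801e+00 -3.05513647e-05]
20 [120.7  99.2] [[0.4092 0.0591 0.041 ]]
22 [310.1 100.5] [[0.4125 0.3055 0.041 ]]
36 [241.1 147.2] [[0.4728 0.2157 0.041 ]]
15 [241.7 176.5] [[0.513  0.2161 0.041 ]]
14 [245.1 176. ] [[0.5123 0.2208 0.041 ]]
18 [134.1 227.8] [[0.5896 0.0569 0.041 ]]
10 [302.4 228.7] [[0.591  0.3038 0.041 ]]
18 [438.1 299.4] [[0.7182 0.5349 0.041 ]]
0.82 [220.6, 111.0, 263.6, 206.9] 242.60920863309352 156.82273381294965 3475
((241.89883422851562, 158.86927795410156), (96.81303405761719, 39.08648681640625), 87.79740142822266) [[0.4258, 0.1871, 0.02], [0.4239, 0.2408, 0.02], [0.5637, 0.2473, 0.02], [0.566, 0.1886, 0.02]]
[243 161]
61 113
```

View pics/w4c.png

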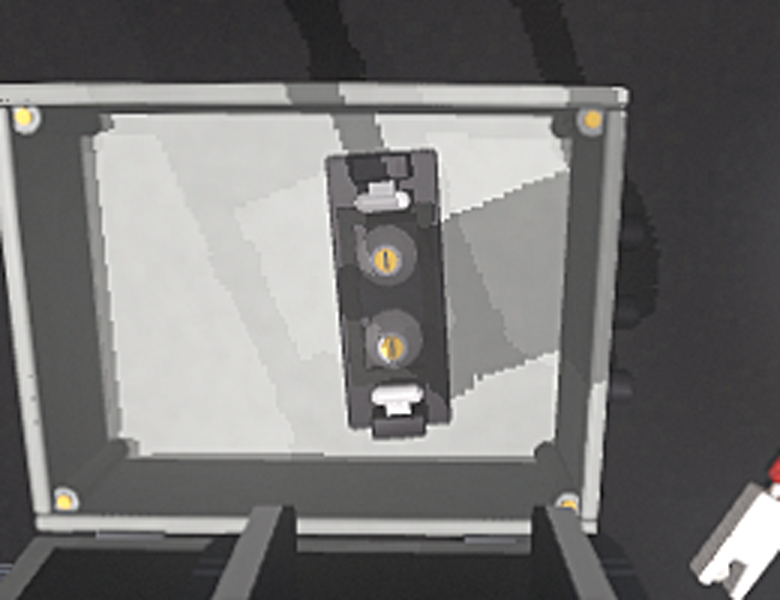

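The crop shows screws at crop (386,260) and (392,348), latch noses at (383,201) and (397,395), and the base plate rotated a few degrees.

Run:
```python
from h import *
p=read_camera('wrist');T4=np.load('v4.npz')['T'];T3=np.load('v3.npz')['T']
f=lambda L:[(113+a/3,61+b/3) for a,b in L]
def ang(X): d=X[1]-X[0];return np.degrees(np.arctan2(d[1],d[0])).round(2)
for nm,L,z in (('screw',[(386,260),(392,348)],.041),('nose',[(383,201),(397,395)],.033),('L',[(328,158),(350,425)],.016),('R',[(437,150),(450,420)],.016),('wallL',[(5,105),(38,515)],.085),('wallR',[(627,100),(597,520)],.085)):
    X=atz(p,T4,f(L),z);print(nm,X.round(4).tolist(),X.mean(0).round(4),ang(X))
# triangulate screws between view 3 and 4
for a,b in (((234.6,164.3),f([(386,260)])[0]),((259.5,163.6),f([(392,348)])[0])):
    o,d=ray(p,T3,[a]);o2,d2=ray(p,T4,[b]);print(tri([(o,d[0]),(o2,d2[0])]))
plan([.45,-.24,.22],down(180),16,.5)
```

```text
screw [[0.4734, 0.2164, 0.041], [0.5137, 0.2188, 0.041]] [0.4936 0.2176 0.041 ] 3.34
nose [[0.4479, 0.2151, 0.033], [0.5385, 0.2208, 0.033]] [0.4932 0.2179 0.033 ] 3.6
L [[0.429, 0.1892, 0.016], [0.5589, 0.1967, 0.016]] [0.494  0.1929 0.016 ] 3.29
R [[0.4256, 0.2397, 0.016], [0.5564, 0.247, 0.016]] [0.491  0.2433 0.016 ] 3.19
wallL [[0.4079, 0.072, 0.085], [0.578, 0.0646, 0.085]] [0.4929 0.0683 0.085 ] -2.49
wallR [[0.4076, 0.3099, 0.085], [0.5802, 0.3081, 0.085]] [0.4939 0.309  0.085 ] -0.6
(array([0.47290607, 0.21689011, 0.04193377]), [np.float64(0.6), np.float64(0.6)])
(array([0.5133832 , 0.21876923, 0.04276615]), [np.float64(0.1), np.float64(0.1)])
[[0.0, 0.0, -0.0, 0.003, -0.0293, 0.0036, 0.5], [0.0, 0.0, -0.0, 0.003, -0.0293, 0.0036, 0.5], [0.0, 0.0, -0.0, 0.003, -0.0293, 0.0036, 0.5], [0.0, 0.0, -0.0, 0.003, -0.0293, 0.0036, 0.5], [0.0, 0.0, -0.0, 0.003, -0.0293, 0.0036, 0.5], [0.0, 0.0, -0.0, 0.003, -0.0293, 0.0036, 0.5], [0.0, 0.0, -0.0, 0.003, -0.0293, 0.0036, 0.5], [0.0, 0.0, -0.0, 0.003, -0.0293, 0.0036, 0.5]]
[[0.0, 0.0, -0.0, 0.003, -0.0293, 0.0036, 0.5], [0.0, 0.0, -0.0, 0.003, -0.0293, 0.0036, 0.5], [0.0, 0.0, -0.0, 0.003, -0.0293, 0.0036, 0.5], [0.0, 0.0, -0.0, 0.003, -0.0293, 0.0036, 0.5], [0.0, 0.0, -0.0, 0.003, -0.0293, 0.0036, 0.5], [0.0, 0.0, -0.0, 0.003, -0.0293, 0.0036, 0.5], [0.0, 0.0, -0.0, 0.0031, -0.0293, 0.0036, 0.5], [0.0, 0.0, -0.0, 0.003, -0.0293, 0.0036, 0.5]]
```

Emit:
{"method": "drive_tool", "body": {
  "rows": [
    [0,0,0,0.001,-0.03,0,0.5],
    [0,0,0,0.001,-0.04,0,0.5],
    [0,0,0,0.001,-0.04,0,0.5],
    [0,0,0,0.001,-0.04,0,0.5],
    [0,0,0,0.001,-0.04,0,0.5],
    [0,0,0,0.001,-0.04,0.01,0.5],
    [0,0,0,0.001,-0.04,0.01,0.5],
    [0,0,0,0.001,-0.04,0.01,0.5]
  ]
}}

```text
time: 11.27
tool_pos: [0.4902, -0.0833, 0.248]
tcp_rot: [-0.0, 3.139, -0.001]
wrist_force: [1.2, -0.9, -0.8]
width: 0.5
grip_force: 0.0
```

Emit:
{"method": "drive_tool", "body": {
  "rows": [
    [0,0,0,0.001,-0.04,0.01,0.5],
    [0,0,0,0.001,-0.04,0.01,0.5],
    [0,0,0,0.001,-0.04,0.01,0.5],
    [0,0,0,0.001,-0.03,0,0.5],
    [0,0,0,0.001,-0.01,0,0.5],
    [0,0,0,0,0,0,0.5],
    [0,0,0,0,0,0,0.5],
    [0,0,0,0,0,0,0.5]
  ]
}}

```text
time: 11.93
tool_pos: [0.4856, -0.2401, 0.2177]
tcp_rot: [-0.002, 3.141, 0.001]
wrist_force: [-0.4, 0.6, 0.2]
width: 0.498
grip_force: 0.0
```

Run:
```python
from h import *
st=status.read_state();w=read_camera('wrist');save(w,'w5.png');T=wfc(w,st);np.savez('v5.npz',T=T)
print(st['time'],np.round(st['q'],2),st['tool_pos'],st['tcp_rot'])
for m in masks_of(w,'cover')[:1]:
    ys,xs=np.nonzero(m['mask']);print(m['score'],m['bbox'],xs.mean(),ys.mean(),len(xs));u=[int(xs.mean()),int(ys.mean())]
c=w['color'][u[1]-65:u[1]+65,u[0]-85:u[0]+85];print(u[0]-85,u[1]-65)
cv2.imwrite('pics/w5c.png',cv2.cvtColor(cv2.resize(c,None,fx=4,fy=4,interpolation=cv2.INTER_CUBIC),cv2.COLOR_RGB2BGR))
```

```text
11.9333 [-0.51  0.02  1.91  0.    1.22 -2.08] [ 0.48556531 -0.24010583  0.21769469] [-2.03662555e-03  3.14099359e+00  8.87051507e-04]
0.77 [229.0, 164.4, 261.7, 232.6] 244.63209760675738 198.46597841389018 2131
159 133
```

View pics/w5c.png

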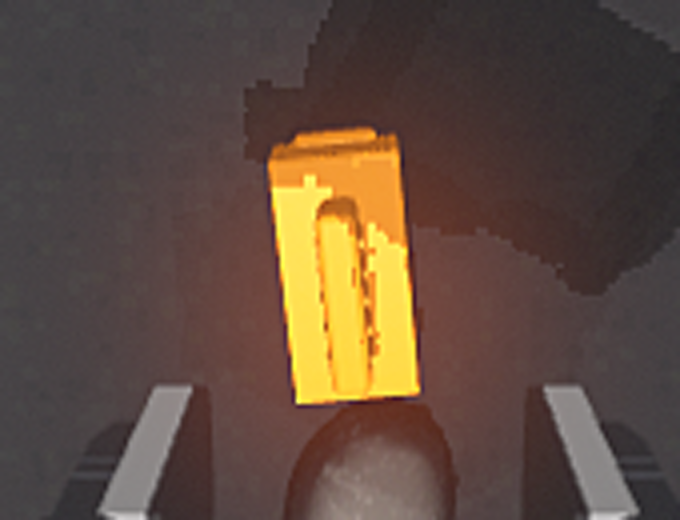

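The crop shows the cover's top face with corners at crop (270,160), (398,148), (420,395) and (297,403). The rib runs (337,205)–(350,392), and the mouse begins just past the far end.

Run:
```python
from h import *
p=read_camera('wrist');t=read_camera('top');s=read_camera('scene');T=np.load('v5.npz')['T']
f=lambda L:[(159+a/4,133+b/4) for a,b in L]
C=atz(p,T,f([(270,160),(398,148),(420,395),(297,403)]),.028);print(C.round(4).tolist(),C.mean(0).round(4))
for i,j in ((0,1),(1,2),(3,2),(0,3)):
    d=C[j]-C[i];print(np.linalg.norm(d).round(4),np.degrees(np.arctan2(d[1],d[0])).round(1))
# rib top ends, ridge at z .053
r=atz(p,T,f([(338,203),(351,392)]),.053);print(r.round(4).tolist(),r.mean(0).round(4),np.degrees(np.arctan2(*(r[1]-r[0])[1::-1])).round(1))
# height: rib/centre from top+scene+wrist using bbox-free centroids (cover mask)
obs=[]
for c,Tc in ((p,T),(t,wfc(t)),(s,wfc(s))):
    m=masks_of(c,'cover')[0];ys,xs=np.nonzero(m['mask']);o,d=ray(c,Tc,[(xs.mean(),ys.mean())]);obs.append((o,d[0]))
print(tri(obs))
```

```text
[[0.4857, -0.2692, 0.028], [0.482, -0.2306, 0.028], [0.5624, -0.2228, 0.028], [0.5653, -0.2623, 0.028]] [ 0.5239 -0.2462  0.028 ]
0.0388 95.5
0.0808 5.6
0.0396 94.1
0.0798 5.0
[[0.4929, -0.2481, 0.053], [0.5505, -0.2446, 0.053]] [ 0.5217 -0.2464  0.053 ] 3.5
(array([ 0.51899045, -0.24479402,  0.0227129 ]), [np.float64(3.5), np.float64(4.4), np.float64(2.0)])
```

Emit:
{"method": "drive_tool", "body": {
  "rows": [
    [0,0,0,-0.019,-0.003,0.015,0.5],
    [0,0,0,-0.0185,-0.003,0.03,0.5],
    [0,0,-5,0,0,0.035,0.5],
    [0,0,0,0,0,0.02,0.5],
    [0,0,0,0,0,0,0.5],
    [0,0,0,0,0,0,0.5],
    [0,0,0,0,0,0,0.5]
  ]
}}

```text
time: 12.92
tool_pos: [0.5237, -0.2478, 0.1188]
tcp_rot: [-0.138, 3.137, -0.002]
wrist_force: [0.1, -0.4, 0.9]
width: 0.504
grip_force: 0.0
```

Run:
```python
from h import *
st=status.read_state();w=read_camera('wrist');save(w,'w6.png');T=wfc(w,st)
print(st['tool_pos'],st['tcp_rot'])
print('tcp px',proj(w,T,[st['tool_pos']]))
X=np.array([.5235,-.2463,0]);c,s=np.cos(np.radians(5)),np.sin(np.radians(5));Q=np.array([[c,-s,0],[s,c,0],[0,0,1]])
print(proj(w,T,[X+Q@[a,b,.028] for a,b in ((-.04,-.02),(-.04,.02),(.04,.02),(.04,-.02))]).round(1).tolist())
h=cv2.cvtColor(w['color'],cv2.COLOR_RGB2HSV);m=cv2.inRange(h,(5,150,120),(35,255,255))
n,l,sx,cc=cv2.connectedComponentsWithStats(m);i=1+sx[1:,4].argmax();print(sx[i])
for r in range(sx[i,1],sx[i,1]+sx[i,3],8):
    x=np.nonzero(l[r]==i)[0];print(r,x.min(),x.max())
u0=sx[i,0]-50;v0=sx[i,1]-40
c=w['color'][max(v0,0):v0+210,u0:u0+240];print(u0,v0)
cv2.imwrite('pics/w6c.png',cv2.cvtColor(cv2.resize(c,None,fx=2.8,fy=2.8,interpolation=cv2.INTER_CUBIC),cv2.COLOR_RGB2BGR))
```

```text
[ 0.52367781 -0.24779341  0.11876146] [-1.37759759e-01  3.13681864e+00 -1.62933401e-03]
tcp px [[250.78740041 242.45978855]]
[[228.6, 149.8], [276.9, 149.9], [274.5, 238.3], [230.4, 238.3]]
[ 228  143   48   96 3883]
143 239 264
151 228 275
159 228 275
167 228 275
175 229 275
183 229 275
191 229 274
199 229 274
207 229 274
215 236 274
223 244 274
231 245 274
178 103
```

The detected cover outline (cols 228–275, ending at row 239) matches the predicted pose to within 1 px, so I'm descending and gripping.

Emit:
{"method": "drive_tool", "body": {
  "rows": [
    [0,0,0,0,0.0015,0.025,0.5],
    [0,0,0,0,0,0.03,0.5],
    [0,0,0,0,0,0.02,0.5],
    [0,0,0,0,0,0.01,0.5],
    [0,0,0,0,0,0.004,0.5],
    [0,0,0,0,0,0,0.5],
    [0,0,0,0,0,0,0.5]
  ]
}}

```text
time: 13.55
tool_pos: [0.524, -0.2466, 0.0301]
tcp_rot: [-0.138, 3.136, -0.002]
wrist_force: [-0.4, 0.3, 0.1]
width: 0.5
grip_force: 0.0
```

Emit:
{"method": "drive_tool", "body": {
  "rows": [
    [0,0,0,0,0,0,0.2],
    [0,0,0,0,0,0,0.1],
    [0,0,0,0,0,0,0],
    [0,0,0,0,0,0,0],
    [0,0,0,0,0,0,0],
    [0,0,0,0,0,0,0],
    [0,0,0,0,0,0,0]
  ],
  "force": 80
}}

```text
time: 14.13
tool_pos: [0.5239, -0.2467, 0.0299]
tcp_rot: [-0.138, 3.136, -0.003]
wrist_force: [-1.1, -0.7, 6.3]
width: 0.124
grip_force: 79.0
```

Emit:
{"method": "drive_tool", "body": {
  "rows": [
    [0,0,0,0,0,-0.005,0],
    [0,0,0,0,0,-0.015,0],
    [0,0,0,0,0,-0.03,0],
    [0,0,0,0,0,-0.04,0],
    [0,0,0,0,0,-0.04,0],
    [0,0,0,0,0,-0.03,0],
    [0,0,0,0,0,-0.015,0],
    [0,0,0,0,0,0,0]
  ]
}}

```text
time: 14.8
tool_pos: [0.5253, -0.2472, 0.2089]
tcp_rot: [-0.138, 3.131, -0.007]
wrist_force: [1.0, -0.3, -0.0]
width: 0.121
grip_force: 78.1
```

Emit:
{"method": "drive_tool", "body": {
  "rows": [
    [0,0,0,0,0,0,0],
    [0,0,0,0,0,0,0]
  ]
}}

```text
time: 14.97
tool_pos: [0.5214, -0.2452, 0.2012]
tcp_rot: [0.138, -3.136, -0.003]
wrist_force: [0.4, 1.4, -0.9]
width: 0.12
grip_force: 78.1
```

Run:
```python
from h import *
st=status.read_state();w=read_camera('wrist');save(w,'w7.png');T=wfc(w,st)
p=np.array(st['tool_pos']);print(p,st['tcp_rot'],st['wrist_force'],st['width'])
M=R.from_rotvec(st['tcp_rot']).as_matrix()
# predicted outline in tool frame: top plane at z=+dz, corners
for dz in (0.,.002): print(proj(w,T,[p+M@[a,b,dz] for a,b in ((.04,-.02),(.04,.02),(-.04,.02),(-.04,-.02))]).round(1).tolist())
print('beads/rim',proj(w,T,[p+M@[.04,b,.028] for b in (-.02,.02)]).round(1).tolist())
h=cv2.cvtColor(w['color'],cv2.COLOR_RGB2HSV);m=cv2.inRange(h,(5,150,90),(35,255,255))
n,l,sx,cc=cv2.connectedComponentsWithStats(m);i=1+sx[1:,4].argmax();print(sx[i])
for r in range(sx[i,1],sx[i,1]+sx[i,3],6):
    x=np.nonzero(l[r]==i)[0];print(r,x.min(),x.max())
u0,v0=150,130
cv2.imwrite('pics/w7c.png',cv2.cvtColor(cv2.resize(w['color'][v0:v0+190,u0:u0+200],None,fx=3,fy=3,interpolation=cv2.INTER_CUBIC),cv2.COLOR_RGB2BGR))
```

```text
[ 0.52135504 -0.24515493  0.2012346 ] [ 1.38149755e-01 -3.13569206e+00 -2.68708257e-03] [ 0.4246937   1.41981409 -0.94182961] 0.1203027001396441
[[212.3, 172.0], [289.4, 172.0], [284.0, 302.9], [217.5, 302.8]]
[[212.8, 171.2], [288.9, 171.2], [283.6, 300.8], [217.8, 300.7]]
beads/rim [[218.3, 162.8], [283.4, 162.9]]
[ 213  158   76  153 7084]
158 232 269
164 218 283
170 214 287
176 213 288
182 213 287
188 213 287
194 214 287
200 214 287
206 214 287
212 214 286
218 215 286
224 215 286
230 215 286
236 216 285
242 239 262
248 240 261
254 240 261
260 240 261
266 240 261
272 240 261
278 240 261
284 240 261
290 240 261
296 239 262
302 239 262
308 241 260
```

View pics/w7c.png

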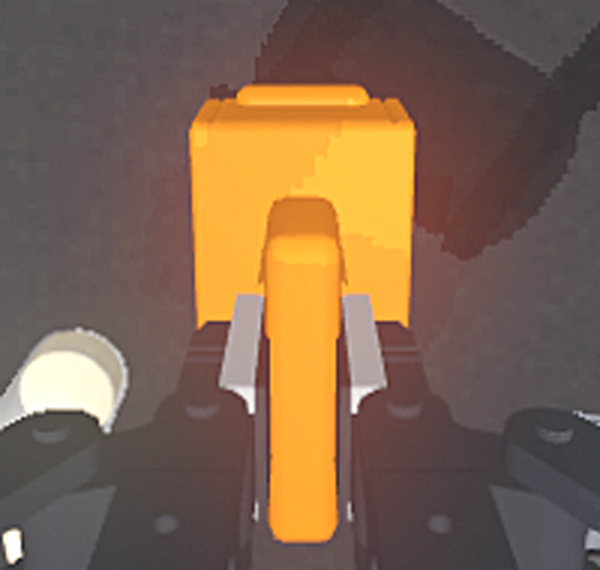

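The cover is held square and centred, with its top corners at crop (190,125) and (413,125) within 1 px of prediction. Now I'll carry it over the base.

Emit:
{"method": "drive_tool", "body": {
  "rows": [
    [0,0,0,-0.001,0.02,0,0],
    [0,0,0,-0.001,0.035,0,0],
    [0,0,0,-0.001,0.04,0,0],
    [0,0,0,-0.001,0.04,0,0],
    [0,0,0,-0.001,0.04,0,0],
    [0,0,0,-0.001,0.04,0,0],
    [0,0,0,-0.001,0.04,0,0],
    [0,0,0,-0.001,0.04,0,0]
  ]
}}

```text
time: 15.68
tool_pos: [0.5026, 0.0504, 0.2007]
tcp_rot: [0.137, -3.134, 0.0]
wrist_force: [1.0, -1.2, 0.4]
width: 0.125
grip_force: 78.1
```

Emit:
{"method": "drive_tool", "body": {
  "rows": [
    [0,0,0,-0.001,0.04,0,0],
    [0,0,0,-0.001,0.04,0,0],
    [0,0,0,-0.001,0.04,0,0],
    [0,0,0,-0.001,0.03,0,0],
    [0,0,0,-0.0005,0.0185,0,0],
    [0,0,1.6,0,0,0,0],
    [0,0,0,0,0,0,0],
    [0,0,0,0,0,0,0]
  ]
}}

```text
time: 16.35
tool_pos: [0.493, 0.2167, 0.201]
tcp_rot: [0.097, -3.136, 0.002]
wrist_force: [-1.1, 0.5, -0.2]
width: 0.12
grip_force: 78.3
```

Emit:
{"method": "drive_tool", "body": {
  "rows": [
    [0,0,0,0,0,0.02,0],
    [0,0,0,0,0,0.02,0],
    [0,0,0,0,0,0.02,0],
    [0,0,0,0,0,0.015,0],
    [0,0,0,0,0,0.005,0],
    [0,0,0,0,0,0,0],
    [0,0,0,0,0,0,0],
    [0,0,0,0,0,0,0]
  ]
}}

```text
time: 17.02
tool_pos: [0.4952, 0.2169, 0.1244]
tcp_rot: [-0.094, 3.139, 0.001]
wrist_force: [0.6, -0.3, 0.1]
width: 0.122
grip_force: 78.2
```

Run:
```python
from h import *
st=status.read_state();w=read_camera('wrist');save(w,'w8.png');T=wfc(w,st)
p=np.array(st['tool_pos']);M=R.from_rotvec(st['tcp_rot']).as_matrix();print(st['time'],p,'yaw',np.degrees(np.arctan2(M[1,0],M[0,0])),'z',M[:,2].round(4),st['wrist_force'])
X=np.array([.4933,.2179,.008]);a=np.radians(3.4);Q=np.array([[np.cos(a),-np.sin(a),0],[np.sin(a),np.cos(a),0],[0,0,1]])
print('err world',X[:2]-p[:2],'tool',(M.T@(X-p))[:2])
print('nose -x',proj(w,T,[X+Q@[-.045,b,.0275] for b in (-.009,.009)]).round(1).tolist())
print('plate -x corners',proj(w,T,[X+Q@[-.067,b,.008] for b in (-.026,.026)]).round(1).tolist())
u0,v0=150,60
cv2.imwrite('pics/w8c.png',cv2.cvtColor(cv2.resize(w['color'][v0:v0+190,u0:u0+200],None,fx=3,fy=3,interpolation=cv2.INTER_CUBIC),cv2.COLOR_RGB2BGR))
```

```text
17.0167 [0.49523355 0.21693235 0.12436589] yaw -176.5820587747488 z [ 1.7e-03  7.0e-04 -1.0e+00] [ 0.60887764 -0.27741078  0.07167527]
err world [-0.00193355  0.00096765] tool [0.0020696  0.00101625]
nose -x [[241.0, 141.7], [263.1, 141.7]]
plate -x corners [[221.9, 113.9], [282.1, 113.9]]
```

View pics/w8c.png

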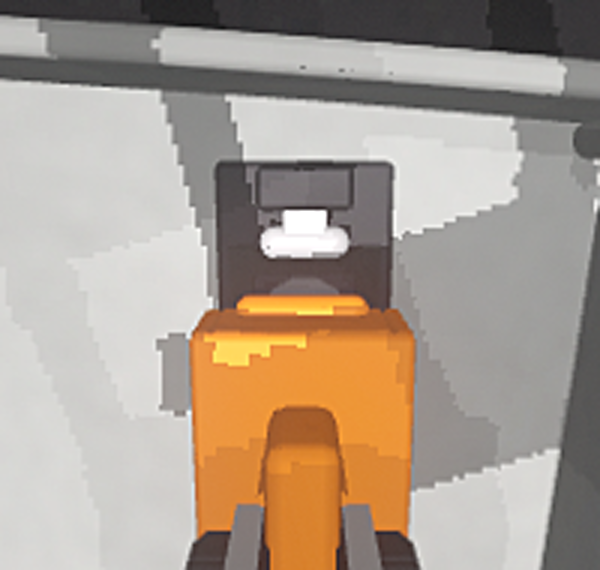

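The view shows the plate's near corners at px (221.7,114) and (281,114) and the nose centre at px (251.7,140.3). These agree with my base pose to within about 0.5 mm. I'll correct the small offset and descend.

Emit:
{"method": "drive_tool", "body": {
  "rows": [
    [0,0,0,0.001,0.0004,0.01,0],
    [0,0,0,0.001,0.0004,0.01,0],
    [0,0,0,0,0,0.01,0],
    [0,0,0,0,0,0.005,0],
    [0,0,0,0,0,0,0],
    [0,0,0,0,0,0,0],
    [0,0,0,0,0,0,0],
    [0,0,0,0,0,0,0]
  ]
}}

```text
time: 17.73
tool_pos: [0.4927, 0.2178, 0.0887]
tcp_rot: [-0.094, 3.139, 0.0]
wrist_force: [0.2, -0.1, -0.8]
width: 0.119
grip_force: 78.2
```

```bash
cat > chk.py <<'E'
from h import *
X=np.array([.4933,.2179,.008]);a=np.radians(3.4);Q=np.array([[np.cos(a),-np.sin(a),0],[np.sin(a),np.cos(a),0],[0,0,1]])
for k in range(3):
    st=status.read_state();w=read_camera('wrist');T=wfc(w,st)
    p=np.array(st['tool_pos']);M=R.from_rotvec(st['tcp_rot']).as_matrix()
    print(p.round(4),'yaw',np.degrees(np.arctan2(M[1,0],M[0,0])).round(2),M[:,2].round(4),np.round(st['wrist_force'],1),'tool err',(M.T@(X-p))[:2].round(4))
print('plate',proj(w,T,[X+Q@[-.067,b,.008] for b in (-.026,.026)]).round(1).tolist(),'nose',proj(w,T,[X+Q@[-.045,b,.0275] for b in (-.009,.009)]).round(1).tolist())
save(w,'w9.png')
g=cv2.cvtColor(w['color'],cv2.COLOR_RGB2GRAY).astype(int)
r=int(proj(w,T,[X+Q@[-.060,0,.008]])[0,1]);print(r,'row plate edge',g[r-1:r+2,205:235].mean(0).astype(int).tolist(),g[r-1:r+2,270:300].mean(0).astype(int).tolist())
h=cv2.cvtColor(w['color'],cv2.COLOR_RGB2HSV);m=cv2.inRange(h,(5,150,60),(35,255,255))
ys,xs=np.nonzero(m);print('orange top row',ys.min(),xs[ys==ys.min()].mean())
E
python3 chk.py
```

```text
[0.4927 0.2178 0.0887] yaw -176.56 [ 8.e-04  3.e-04 -1.e+00] [ 0.2 -0.1 -0.8] tool err [-0.0005  0.    ]
[0.4928 0.2178 0.0888] yaw -176.55 [ 1.e-03  4.e-04 -1.e+00] [-0.7  0.4  1. ] tool err [-0.0004 -0.    ]
[0.4927 0.2178 0.0888] yaw -176.55 [ 9.e-04  3.e-04 -1.e+00] [-1.   0.3 -0.7] tool err [-0.0005  0.    ]
plate [[216.0, 117.4], [285.8, 117.5]] nose [[238.0, 150.3], [263.8, 150.3]]
127 row plate edge [137, 142, 143, 143, 143, 143, 143, 142, 143, 147, 129, 66, 68, 76, 75, 74, 75, 74, 75, 74, 73, 68, 122, 119, 119, 125, 60, 82, 111, 114] [121, 117, 115, 115, 115, 115, 115, 114, 114, 115, 115, 116, 112, 71, 123, 232, 219, 227, 225, 225, 224, 225, 225, 225, 224, 223, 223, 224, 224, 225]
orange top row 76 0.0
```

Emit:
{"method": "drive_tool", "body": {
  "rows": [
    [0,0,0,-0.0003,-0.0005,0.007,0],
    [0,0,0,0,0,0.007,0],
    [0,0,0,0,0,0.005,0],
    [0,0,0,0,0,0.003,0],
    [0,0,0,0,0,0.001,0],
    [0,0,0,0,0,0,0],
    [0,0,0,0,0,0,0]
  ],
  "force": 110
}}

```text
time: 18.47
tool_pos: [0.4926, 0.2171, 0.0652]
tcp_rot: [0.094, -3.14, 0.0]
wrist_force: [0.4, 0.7, -0.2]
width: 0.115
grip_force: 110.3
```

Emit:
{"method": "drive_tool", "body": {
  "rows": [
    [0,0,0,0,0,0.001,0],
    [0,0,0,0,0,0.001,0],
    [0,0,0,0,0,0.001,0],
    [0,0,0,0,0,0.001,0],
    [0,0,0,0,0,0,0],
    [0,0,0,0,0,0,0]
  ]
}}

```text
time: 18.97
tool_pos: [0.4929, 0.2173, 0.0619]
tcp_rot: [-0.094, 3.14, 0.0]
wrist_force: [-1.3, -0.4, 5.3]
width: 0.113
grip_force: 111.5
```

Contact came at the height expected for the latches, so I'm pressing on.

Emit:
{"method": "drive_tool", "body": {
  "rows": [
    [0,0,0,0,0,0.001,0],
    [0,0,0,0,0,0.001,0],
    [0,0,0,0,0,0.001,0],
    [0,0,0,0,0,0.001,0]
  ]
}}

```text
time: 19.3
tool_pos: [0.4937, 0.2178, 0.0591]
tcp_rot: [-0.094, 3.138, 0.002]
wrist_force: [-2.9, 0.1, 9.6]
width: 0.114
grip_force: 112.1
```

Emit:
{"method": "drive_tool", "body": {
  "rows": [
    [0,0,0,0,0,0.001,0],
    [0,0,0,0,0,0.001,0],
    [0,0,0,0,0,0.001,0],
    [0,0,0,0,0,0.001,0]
  ]
}}

```text
time: 19.63
tool_pos: [0.4926, 0.2172, 0.053]
tcp_rot: [-0.095, 3.14, 0.0]
wrist_force: [0.9, 1.5, -3.1]
width: 0.115
grip_force: 110.6
```

Emit:
{"method": "drive_tool", "body": {
  "rows": [
    [0,0,0,0,0,0.001,0],
    [0,0,0,0,0,0.001,0],
    [0,0,0,0,0,0,0]
  ]
}}

```text
time: 19.88
tool_pos: [0.4925, 0.2169, 0.0503]
tcp_rot: [0.095, -3.14, 0.001]
wrist_force: [2.7, -0.0, -7.3]
width: 0.113
grip_force: 109.9
```

Emit:
{"method": "drive_tool", "body": {
  "rows": [
    [0,0,0,0,0,0.001,0],
    [0,0,0,0,0,0.0005,0],
    [0,0,0,0,0,0,0],
    [0,0,0,0,0,0,0]
  ]
}}

```text
time: 20.22
tool_pos: [0.4927, 0.2171, 0.05]
tcp_rot: [-0.094, 3.14, 0.0]
wrist_force: [0.1, -0.5, 0.2]
width: 0.111
grip_force: 110.8
```

Emit:
{"method": "drive_tool", "body": {
  "rows": [
    [0,0,0,0,0,0.0005,0],
    [0,0,0,0,0,0.0005,0],
    [0,0,0,0,0,0,0],
    [0,0,0,0,0,0,0]
  ]
}}

```text
time: 20.55
tool_pos: [0.4927, 0.2171, 0.05]
tcp_rot: [-0.094, 3.14, -0.0]
wrist_force: [-2.5, -2.4, 7.5]
width: 0.111
grip_force: 112.0
```

Emit:
{"method": "drive_tool", "body": {
  "rows": [
    [0,0,0,0,0,0.0005,0],
    [0,0,0,0,0,0.0005,0],
    [0,0,0,0,0,0.0005,0],
    [0,0,0,0,0,0,0],
    [0,0,0,0,0,0,0],
    [0,0,0,0,0,0,0]
  ]
}}

```text
time: 21.05
tool_pos: [0.4927, 0.2171, 0.0499]
tcp_rot: [0.095, -3.14, 0.0]
wrist_force: [-6.6, -4.2, 16.9]
width: 0.116
grip_force: 113.4
```

Run:
```python
from h import *
M=R
for k in range(3):
    st=status.read_state();w=read_camera('wrist');print(np.round(st['tool_pos'],4),np.round(st['wrist_force'],1),np.round(st['torque'],2),R.from_rotvec(st['tcp_rot']).as_matrix()[:,2].round(4),st['time'])
T=wfc(w,st);save(w,'w10.png')
p=np.array(st['tool_pos']);h=cv2.cvtColor(w['color'],cv2.COLOR_RGB2HSV);m=cv2.inRange(h,(5,150,60),(35,255,255))
n,l,sx,cc=cv2.connectedComponentsWithStats(m);i=1+sx[1:,4].argmax();print(sx[i])
for r in range(sx[i,1],sx[i,1]+90,8):
    x=np.nonzero(l[r]==i)[0];print(r,x.min(),x.max())
s=read_camera('scene')
for nm in ('cover','door','mouse'):
    q=masks_of(s,nm)
    if q: print(nm,q[0]['score'],q[0]['bbox'])
```

```text
[0.4927 0.2171 0.0499] [-6.6 -4.2 16.9] [-0.62  0.93  0.02] [-1.e-04 -2.e-04 -1.e+00] 21.05
[0.4927 0.2171 0.0499] [-7.4 -4.1 17.4] [-0.58  0.92 -0.02] [-1.e-04 -2.e-04 -1.e+00] 21.1
[0.4928 0.2171 0.0499] [-6.4 -3.5 16.3] [-0.58  0.92 -0.03] [-1.e-04 -2.e-04 -1.e+00] 21.15
[ 213  161   75  150 6657]
161 229 272
169 215 285
177 213 287
185 214 287
193 214 287
201 214 286
209 215 286
217 215 286
225 215 286
233 215 285
241 238 262
249 241 260
cover 0.84 [231.7, 218.6, 257.7, 242.8]
door 0.79 [191.7, 137.2, 236.1, 221.2]
mouse 0.62 [271.3, 153.5, 295.0, 172.0]
```

The TCP is at 0.0499 against 0.0299 at pickup, so the rim is exactly at the 0.020 m seat. The cover is level with no slip in the grip, the downward push is steady at about 17 N, and the door is still open. I'm handing in.

```bash
python3 -c "
from workcell import workorder
print(workorder.finish_job())"
```

```text
the job is handed in; nothing more can be done
None
```

The door stands open past upright, and the cover is snapped past both latches and seated level on its gasket, still held down with about 17 N; I handed the job in at about 21 s, but the hand-in call gave no verdict.

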